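Load the ware board under the kiln shelf

ROBOT

A 7-joint arm with a two-finger parallel gripper is mounted at the origin on the work surface. World frame = base frame: x ahead of the robot, y to its left, z up, the work surface at z = 0. Lengths are in m, angles in rad, forces in N, time in s.
With the tool pointing down it reaches from about 0.425 to 1.025 m from the base axis. Payload 9.4 kg.
Tool frame: the origin (TCP) lies at the very end of the fingers, on their centre line; the grasp point (between the pads) lies 19 mm behind it; z points along the fingers, y is the line along which they close (so a half turn about z gives the same grasp; the last joint's range is limited). The gripper opens to 93 mm and grips with 3 to 60 N. Pads are 15 mm wide; open, the fingers measure 128 mm over their backs; the gripper's body (75 mm by 188 mm) begins 65 mm behind the grasp point.
Start: joints at [-1.325, 0.599, -0.003, 1.599, 0.002, 0.943, -0.08], TCP at [0.23, 0.688, 0.219] pointing down, gripper open.
Joint ranges: [-2.57, 2.57], [-0.35, 1.97], [-1.29, 1.29], [0.11, 2.56], [-1.05, 4.19], [0.11, 1.86], [-2.63, 2.63]. Speed limits (rad/s): [2.22, 2.22, 3.01, 3.01, 3.14, 3.14, 3.14].

INTERFACE

Orientations are given as a unit quaternion [x, y, z, w].
In Python, from rig import manip gives the robot as it stands.
- The arm moves only by the tool send_rows, never from a script. Its argument "motion" is a list of rows, each a list of 2 entries, a list of its own where there are three numbers: the shift along the tool's x, y, z in cm, then the turn, a rotation vector about the tool's x, y, z in rad. A call has 1 to 12 rows; each row is the pose to reach, as a shift and turn from the pose commanded when the call began, along the tool's axes at that moment; what a row does not reach only later rows make up. A row lasts 1/10 s, in which the tool goes at most 50 mm and 8.59 degrees, less where a joint would pass 70% of its speed; a pose out of reach is approached as far as the arm can. A call with a gripper value outside its range is refused whole. "jaw" is the closure, from 0 (fully open) to 1 (shut), set as the call begins (left out, the last holds). The fingers move at their own pace and stop on an object; "force" is the grip in N (left out, the last holds). Time passes only in rows, so rows that repeat a pose let the fingers close. It gives the time, the measured TCP pose, the force, the opening and the grip force at its end, in the units of the state.
- manip.observe(): the state, without advancing time (a new reading comes with each control period).
- manip.snapshot(name): name is "scene" or "top"; returns the picture (384x512x3 uint8, blue, green, red); there is no depth.
- manip.camera_info(name): a dict with "camera_matrix" (3x3 intrinsics, pixels), "rvec" (rotation vector, rad) and "tvec" (3), from world to camera coordinates, as OpenCV has them. Camera axes: x right, y down, z forward; pixel columns grow to the right and rows downward; lengths in m; the calibration is good to about 2 mm. A picture is of the moment at which its call begins. camera_info takes no time and is no camera call.
- manip.close_job(): hands the job in; it is judged then, once.
The state is a dict: "time_s": time; "qpos": joint angles; "joint_vel": joint speeds; "effort": joint torques, N m; "ee_pos": TCP position; "eef_rot": TCP orientation; "wrist_force": force on the tool from outside, world axes, zero at the start; "torque": the same for the moment, N m; "finger_gap": finger opening in m; "grasp_force": force on a finger pad.
Only numpy, scipy, OpenCV 4.12 (cv2) and the standard library are available. Lean on these libraries where they do the work, as an engineer would, in place of code of your own. Each camera call takes 0.05 s, during which the arm holds its last target. There are 200 camera calls.

TASK

Stand the loose brown vase on the free round pad of the plywood ware board, and then slide the board, flat on the table and grip block last, through the gap between the front props and under the kiln shelf until it is fully home against the stop strip at the back. Both vases must be left standing upright on their pads; do not bang into the kiln shelf or its props, and leave the other things alone.

Things in the scene. Friction and masses are not known exactly. Their poses are not given: they have to be found in the camera images.
- brown_vase: Small dark-brown vase, solid, 75 mm tall, starting on the table beside the board. Foot 42 mm across, belly 48 mm across between 12 and 26 mm up, slim neck 21 to 23 mm across between 46 and 62 mm up, lip 27 mm across at the top. Origin at the centre of its underside, z up its axis. About 0.12 kg.
- cream_vase: Vase of the same shape in cream, standing on the far pad of the ware board from the start. Origin at the centre of its underside.
- ware_board: Plywood ware board lying loose on the table in front of the kiln shelf: 170 mm long (its x), 96 mm wide (its y), 12 mm thick, about 0.35 kg. Origin at the centre of its underside; +x points to the end that goes in first. A dark wooden grip block stands up on its near (-x) end.
- board_grip (a point): Middle of the board's grip block, 72 mm behind the board's origin, 42 mm above the table; axes as the board's. The block is 24 mm along x, 20 mm along y, and reaches from the board's top (12 mm) to 59 mm above the table; its near face is 1 mm from the board's end.
- board_near_pad (a point): Centre of the free, grey-blue 54 mm round pad (flush paint) on the board's top, 16 mm behind the board's origin, 12 mm above the table.
- board_far_pad (a point): Centre of the other round pad, 47 mm ahead of the board's origin; the cream vase stands on it.
- kiln_shelf: Fixed pale kiln shelf on four round props. Plate 200 mm deep (x), 260 mm wide (y), underside 135, top 150 mm above the table. Origin on the table under the plate's centre; +x is the way the board goes in, front edge at x = -100 mm. Props 36 mm across at x = -70 and +80, y = +90 and -90 mm: the clear gap is 144 mm wide.
- bay_mouth (a point): Point on the table below the middle of the plate's front edge, 100 mm in front of the kiln shelf's origin; axes as the shelf's. The near face of the stop strip (30 mm high, 140 mm wide) is 162 mm past it. With the board home its leading end touches the strip, its origin is 77 mm past this point and its grip block's centre 5 mm past it, so just under the plate's edge.
- glaze_jar: blue jar with white lid, 60 mm across, 85 mm tall; origin at the centre of its underside. Leave alone
- test_cup: blue ceramic cup without handle, 72 mm across, 75 mm tall; origin at the centre of its underside. Leave alone
- spare_prop: pinkish upright cylinder (spare kiln prop), 36 mm across, 100 mm tall; origin at the centre of its underside. Leave alone
- glaze_brush: brush lying flat on the table; origin under its middle. Leave alone
- small_bowl: terracotta bowl, 100 mm across, 45 mm tall, standing on top of the kiln shelf; origin at the centre of its underside. Leave alone
- white_mug: white mug, 72 mm across, 80 mm tall; origin at the centre of its underside. Leave alone
Not all that is in view belongs to the job. What is shaped like the brown_vase but red or yellow is not meant.

How it is judged:
On the way:
1. the brown vase stands released and upright on the free pad while the board is still outside the kiln shelf (horizontal distance between brown_vase and board_near_pad below 0.02 m and z of brown_vase in the frame of ware_board between 0.006 and 0.018 m and angle between brown_vase's own z axis and vertical below 0.12 rad and contact force between the fingers and brown_vase below 0.1 N and linear speed of brown_vase below 0.02 m/s and x of board_grip in the frame of kiln_shelf below -0.2 m), for 0.2 s.
At the end, for the whole second after the job is handed in: The board lies flat and still between the props under the kiln shelf, within 8 mm of the stop and 7 degrees of straight; the brown vase stands on the near pad, the cream vase on the far pad, each within 20 mm of the pad's centre, upright within 7 degrees, at rest (x of board_grip in the frame of kiln_shelf above -0.103 m and y of ware_board in the frame of kiln_shelf between -0.04 and 0.04 m and angle between the x axis of ware_board and the x axis of kiln_shelf, either way round below 0.12 rad and angle between ware_board's own z axis and vertical below 0.05 rad and height (world z) of ware_board below 0.006 m and linear speed of each of ware_board, brown_vase, cream_vase below 0.02 m/s and horizontal distance between brown_vase and board_near_pad below 0.02 m and z of brown_vase in the frame of ware_board between 0.006 and 0.018 m and angle between each of brown_vase, cream_vase's own z axis and vertical below 0.12 rad and horizontal distance between cream_vase and board_far_pad below 0.02 m and z of cream_vase in the frame of ware_board between 0.006 and 0.018 m); the robot touches nothing.
It fails at once if the board is lifted off the table (more than 20 mm) (height (world z) of ware_board above 0.02 m).
It fails at once if the robot bangs into the kiln shelf, its props or stop (more than 20 N) (contact force between any of the arm, the fingers and kiln_shelf above 20 N).
It fails at once if one of the other things is moved more than 30 mm (distance of any of glaze_jar, test_cup, spare_prop, glaze_brush, small_bowl, white_mug from where it was at the start of the episode above 0.03 m).
It also fails if it takes over 58 s, if anything falls off the work surface, if the arm or the gripper's body presses on something with over 40 N, if the wrist force passes 120 N, or if a joint passes its speed limit or range.

## Working session

There is one attempt and no reset: what is moved stays moved. The work goes in short steps, Python scripts to look and compute and a tool call to move; the robot and the scene stay as the last step left them, time stands still between calls to the robot, and variables do not carry over. Pictures are saved under pics/ and viewed, at most 10 in all, crops included, and the job is handed in when it is done.

Besides the shell and the picture viewer there is one more tool, called after "Call:" by a JSON object that holds its "method" and its "body". send_rows: Moves the arm, as the interface text tells. Its arguments: {"type":"object","properties":{"motion":{"type":"array","items":{"type":"array"}},"jaw":{"type":"number"},"force":{"type":"number"}},"required":["motion"]}

```bash
mkdir -p pics; cat > h.py <<'E'
import cv2, numpy as np
from rig import manip
from scipy.spatial.transform import Rotation as R
def cam(n):
    c=manip.camera_info(n); K=np.array(c["camera_matrix"]);Rm=cv2.Rodrigues(np.array(c["rvec"],float))[0];t=np.array(c["tvec"],float).ravel()
    return K,Rm,t
def ray(n,u,v,z):
    K,Rm,t=cam(n); d=Rm.T@np.linalg.inv(K)@np.array([u,v,1.]); o=-Rm.T@t
    return o+d*(z-o[2])/d[2]
def proj(n,p):
    K,Rm,t=cam(n); q=K@(Rm@np.array(p,float)+t); return q[:2]/q[2]
E
python3 - <<'E'
from h import *
a=manip.snapshot("scene");b=manip.snapshot("top")
cv2.imwrite("pics/s0.png",a);cv2.imwrite("pics/t0.png",b)
o=manip.observe();print(o)
for n in("scene","top"):
    K,Rm,t=cam(n);print(n,-Rm.T@t,K[0,0],Rm[2])
E
```

```text
{'time_s': 0.1, 'qpos': array([-1.32468135,  0.60001159, -0.00254842,  1.60000462,  0.00181302,
        0.94287528, -0.07981016]), 'joint_vel': array([ 8.22486095e-04, -2.19188331e-03, -2.38128999e-04, -2.54097753e-03,
       -6.26983908e-04, -4.12824948e-05, -5.30176132e-04]), 'effort': array([ 4.38707240e-03, -7.66555524e+01,  1.50183231e+00, -2.52938855e+01,
       -5.23375953e-02,  1.35473156e-02,  1.18034877e-04]), 'ee_pos': array([0.22988103, 0.68716701, 0.21788663]), 'eef_rot': array([ 1.60677871e-01,  9.87006688e-01, -6.47223735e-04, -3.94469996e-05]), 'wrist_force': array([0.81313476, 0.58284286, 0.32848882]), 'torque': array([-0.0040832 , -0.02961343,  0.00170393]), 'grasp_force': 0.0, 'finger_gap': 0.09286419977763759}
scene [ 1.36253302 -0.58962357  1.06608693] 424.9878443263722 [-0.58171018  0.42815233 -0.69159153]
top [0.44376409 0.00673368 1.23271903] 406.8643900729467 [ 0.13304967 -0.01708999 -0.99096202]
```

View pics/s0.png

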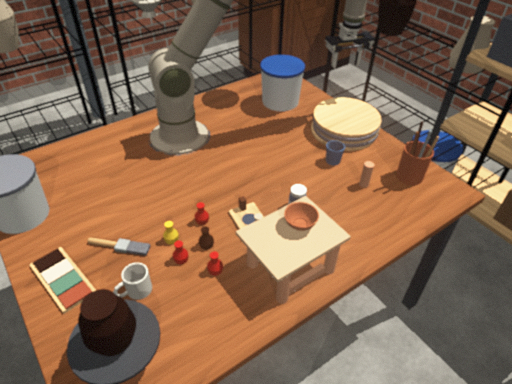

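View pics/t0.png

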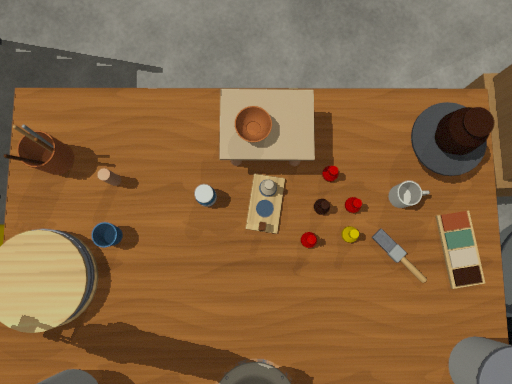

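The top view shows the board at about (265,204), its grip block at (263,226), the free blue pad at (265,208) and the cream vase at (268,187). The shelf is at (267,125).

Candidates for the brown vase: dark brown (321,207); red at (330,174), (353,205) and (309,240); yellow (350,235); the dark cake-like pot at (465,130) is far too big. I choose (321,207).

```bash
python3 - <<'E'
from h import *
b=cv2.imread("pics/t0.png");a=cv2.imread("pics/s0.png")
c1=cv2.resize(b[80:260,205:375],None,fx=3,fy=3,interpolation=cv2.INTER_CUBIC)
cv2.imwrite("pics/c1.png",c1)
c2=cv2.resize(a[175:305,150:355],None,fx=3.5,fy=3.5,interpolation=cv2.INTER_CUBIC)
cv2.imwrite("pics/c2.png",c2)
# corners of plate
def big(m,off=(0,0)):
    cs,_=cv2.findContours(m.astype(np.uint8),cv2.RETR_EXTERNAL,cv2.CHAIN_APPROX_NONE,offset=off)
    return max(cs,key=cv2.contourArea)
hsv=cv2.cvtColor(b,cv2.COLOR_BGR2HSV)
for nm,(u,v) in dict(board=(254,222),plate=(230,110),pad=(265,208),vase=(321,207),table=(340,220),front=(270,163)).items(): print(nm,hsv[v,u])
E
```

```text
board [ 20 104 199]
plate [ 19  76 189]
pad [105  87 108]
vase [  9 157  39]
table [ 15 167 163]
front [ 14 196  74]
```

View pics/c1.png

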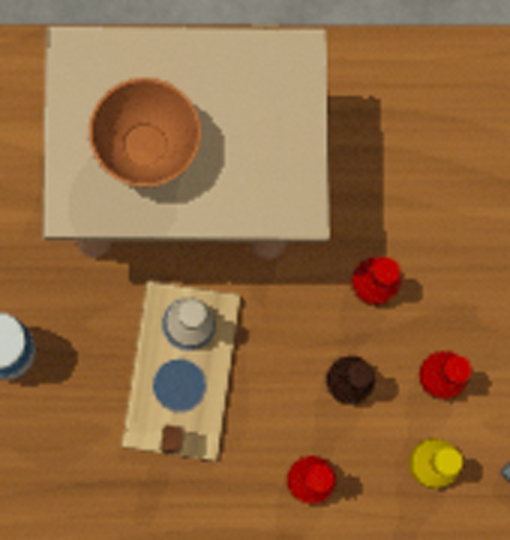

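View pics/c2.png

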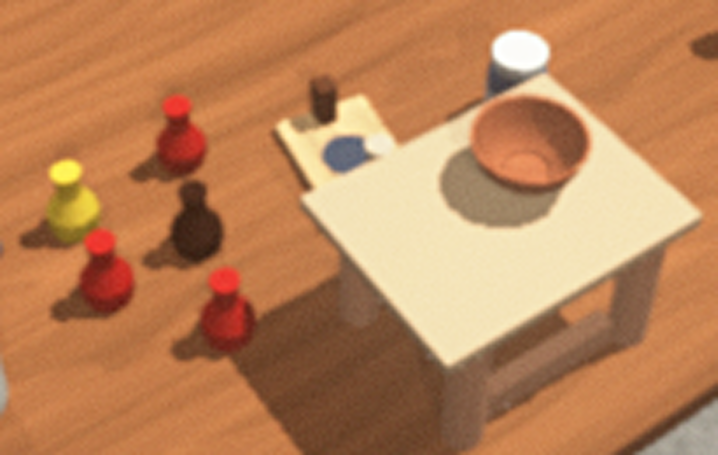

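The top crop shows the brown vase at crop (352,380), with its lip leaning right by perspective. Three reds and one yellow surround it. The board is turned slightly, with its block at crop (173,438). Both crops confirm the brown choice.

```bash
cat >> h.py <<'E'
def big(m):
    cs,_=cv2.findContours(m.astype(np.uint8),cv2.RETR_EXTERNAL,cv2.CHAIN_APPROX_NONE)
    return max(cs,key=cv2.contourArea)
def W(n,pts,z): return np.array([ray(n,u,v,z)[:2] for u,v in np.asarray(pts,float).reshape(-1,2)])
def roi(m,x0,y0,x1,y1):
    o=np.zeros(m.shape,np.uint8);o[y0:y1,x0:x1]=m[y0:y1,x0:x1];return o
def rect(n,m,z):
    w=W(n,big(m),z); r=cv2.minAreaRect((w*1000).astype(np.float32)); return np.array(r[0])/1000,r[1],r[2],cv2.boxPoints(r)
E
python3 - <<'E'
from h import *
b=cv2.imread("pics/t0.png");h=cv2.cvtColor(b,cv2.COLOR_BGR2HSV);H,S,V=cv2.split(h)
pl=roi(((S<105)&(V>110)&(H>12)&(H<28)),212,84,325,164)
print("plate",rect("top",pl,.15))
bd=((H>15)&(H<26)&(S<135)&(V>120))
bd=roi(bd,240,168,290,238);bd=cv2.morphologyEx(bd,cv2.MORPH_CLOSE,np.ones((9,9)))
print("board",rect("top",bd,.012))
pad=roi((H>95)&(H<120)&(S>60),240,198,290,220)
w=W("top",big(pad),.012);print("pad",w.mean(0),cv2.minEnclosingCircle((w*1000).astype(np.float32)),cv2.fitEllipse((w*1000).astype(np.float32)))
blk=roi((S>100)&(V<115)&(H<15),252,218,272,234)
w=W("top",big(blk),.059);print("block",cv2.minAreaRect((w*1000).astype(np.float32)))
va=roi((V<75),308,194,334,219)
c=big(va);print("vase px",cv2.boundingRect(c),cv2.contourArea(c));w=W("top",c,.019)*1000;print("vase belly rough",w.min(0),w.max(0))
cv2.imwrite("pics/m.png",np.hstack([pl*255,(bd+pad+va+blk)*255])[80:260])
# scene vase
a=cv2.imread("pics/s0.png");Vs=cv2.cvtColor(a,cv2.COLOR_BGR2HSV)[...,2]
vs=roi(Vs<70,196,224,216,252);c=big(vs);print("scene vase",cv2.boundingRect(c))
E
```

```text
plate (array([ 0.79252325, -0.0408463 ]), (213.87771606445312, 312.446533203125), 0.17508913576602936, array([[ 685.1075  ,  115.049446],
       [ 686.0623  , -197.39563 ],
       [ 899.939   , -196.74203 ],
       [ 898.9842  ,  115.70303 ]], dtype=float32))
board (array([ 0.58173273, -0.03402607]), (96.87306213378906, 170.85267639160156), 81.42610168457031, array([[490.03992  , -69.18552  ],
       [658.9832   , -94.657074 ],
       [673.42554  ,   1.1333771],
       [504.48224  ,  26.604935 ]], dtype=float32))
pad [ 0.56649929 -0.03160481] ((566.4867553710938, -31.557130813598633), 24.665590286254883) ((566.8717041015625, -31.83955192565918), (46.2247200012207, 47.10588836669922), 141.24522399902344)
block ((509.27752685546875, -23.73416519165039), (17.31049919128418, 23.026330947875977), 89.7596206665039)
vase px (314, 199, 16, 16) 182.0
vase belly rough [ 546.86076384 -226.88278155] [ 592.21445199 -181.27864753]
scene vase (199, 232, 13, 17)
```

```bash
python3 - <<'E'
from h import *
b=cv2.imread("pics/t0.png");h=cv2.cvtColor(b,cv2.COLOR_BGR2HSV);H,S,V=cv2.split(h)
pl=roi(((S<125)&(V>80)&(H>12)&(H<28)),217,89,318,162)
pl=cv2.morphologyEx(pl,cv2.MORPH_OPEN,np.ones((7,7)))
print("plate",rect("top",pl,.15))
print("hand corners",W("top",[(219.5,159.5),(314.8,159.8),(314,89.6),(220.6,89.2)],.15))
a=cv2.imread("pics/s0.png");hs=cv2.cvtColor(a,cv2.COLOR_BGR2HSV)
print(h[195:220,306:336,2]);print(hs[224:252,194:220,2])
for n in("top","scene"):
  for z in(0,.019,.075): print(n,z,proj(n,[.570,-.204,z]))
E
```

```text
plate (array([ 0.78417462, -0.0353273 ]), (260.36676025390625, 201.91571044921875), 89.9839859008789, array([[ 683.1804 , -165.48245],
       [ 885.09607, -165.53888],
       [ 885.1688 ,   94.82785],
       [ 683.2532 ,   94.88428]], dtype=float32))
hand corners [[ 0.68463653  0.09300691]
 [ 0.68373589 -0.16610059]
 [ 0.88350279 -0.1683589 ]
 [ 0.88393463  0.09169196]]
[[141 141 138 143 144 142 141 143 143 143 142 143 137 139 136 139 137 135
  140 143 147 148 146 146 148 145 148 147 148 148]
 [147 149 150 150 148 149 147 149 148 148 149 148 144 144 144 141 142 141
  143 150 151 150 151 152 153 151 150 151 150 149]
 [153 153 152 152 152 151 153 153 154 155 156 153 145 145 145 140 141 143
  146 153 153 152 152 153 153 151 148 150 148 150]
 [152 154 155 154 154 154 154 154 156 152 153 145 140 139 133 109 111 112
  138 145 150 151 150 151 146 148 147 147 147 147]
 [147 147 148 146 147 148 147 147 143 140 133 122  78  56  44  41  39  42
   44  84 137 143 144 146 146 146 145 147 146 147]
 [142 143 141 143 144 144 144 144 142 135 100  68  45  45  46  43  45  46
   50  56  72 124 142 145 14
[... 4977 characters left out ...]
11
  154 178 190 201 206 204 203 199]
 [115 120 116 120 117 115 106  95  76  68  64  56  60  57  74  95 129 160
  177 184 199 204 202 201 198 189]
 [117 120 114 109 114 115 116 106 107  91  80  73  73  93 123 153 171 187
  193 192 199 199 195 192 186 185]
 [112 110 122 127 128 120 112 111 105 108 108 115 118 142 168 183 188 193
  194 192 191 198 190 186 179 186]
 [129 133 158 169 172 162 148 124 121 132 153 165 171 179 186 187 197 194
  206 212 217 217 206 194 189 187]]
top 0 [320.44064503 206.97697552]
top 0.019 [321.50237331 206.3304232 ]
top 0.075 [324.8308608  204.30350038]
scene 0 [206.11316363 244.88321071]
scene 0.019 [205.71337827 241.07144406]
scene 0.075 [204.48846362 229.39245521]
```

```bash
cat >> h.py <<'E'
def tool(yaw,tilt=0):
    # tool z tilted from down toward heading yaw; tool x points backward (-heading) when vertical, y to the left
    return R.from_euler('z',yaw)*R.from_euler('y',-tilt)*R.from_matrix(np.array([[-1,0,0],[0,1,0],[0,0,-1.]]))
def d(p,rot):
    o=manip.observe(); r=R.from_quat(o["eef_rot"])
    print("t",o["time_s"],"pos",o["ee_pos"].round(4),"gap",o["finger_gap"],"F",o["wrist_force"].round(1))
    print("shift cm",(r.inv().apply(np.array(p)-o["ee_pos"])*100).round(2),"turn",(r.inv()*rot).as_rotvec().round(4), "tilt z",r.apply([0,0,1]).round(3))
E
python3 - <<'E'
from h import *
d([.57,-.205,.16],tool(np.radians(-8.6)))
E
```

```text
t 0.1 pos [0.2299 0.6872 0.2179] gap 0.09286419977763759 F [0.8 0.6 0.3]
shift cm [-60.55 -73.81   5.89] turn [-0.0013  0.     -0.1727] tilt z [-0.    -0.001 -1.   ]
```

Call:
{"method": "send_rows", "body": {"motion": [[[-30,-37,0],[0,0,-0.1]],[[-60.5,-73.8,0],[0,0,-0.173]],[[-60.5,-73.8,0],[0,0,-0.173]],[[-60.5,-73.8,0],[0,0,-0.173]],[[-60.5,-73.8,0],[0,0,-0.173]],[[-60.5,-73.8,0],[0,0,-0.173]],[[-60.5,-73.8,0],[0,0,-0.173]],[[-60.5,-73.8,0],[0,0,-0.173]],[[-60.5,-73.8,0],[0,0,-0.173]],[[-60.5,-73.8,0],[0,0,-0.173]],[[-60.5,-73.8,0],[0,0,-0.173]],[[-60.5,-73.8,0],[0,0,-0.173]]], "jaw": 0.35, "force": 15}}

```text
time_s: 1.3
ee_pos: [0.4437, 0.1248, 0.2187]
eef_rot: [0.075, 0.997, 0.0, 0.0]
wrist_force: [1.3, 0.2, -0.9]
finger_gap: 0.0605
grasp_force: 0.0
```

```bash
python3 - <<'E'
from h import *
d([.57,-.205,.16],tool(np.radians(-8.6)))
E
```

```text
t 1.3 pos [0.4437 0.1248 0.2187] gap 0.06052685966790251 F [ 1.3  0.2 -0.9]
shift cm [-17.4  -30.74   5.87] turn [0.0001 0.0002 0.0005] tilt z [ 0.  0. -1.]
```

Call:
{"method": "send_rows", "body": {"motion": [[[-17.4,-30.7,2],[0,0,0]],[[-17.4,-30.7,2],[0,0,0]],[[-17.4,-30.7,2],[0,0,0]],[[-17.4,-30.7,2],[0,0,0]],[[-17.4,-30.7,2],[0,0,0]],[[-17.4,-30.7,2],[0,0,0]],[[-17.4,-30.7,2],[0,0,0]],[[-17.4,-30.7,2],[0,0,0]],[[-17.4,-30.7,5.8],[0,0,0]],[[-17.4,-30.7,5.8],[0,0,0]],[[-17.4,-30.7,5.8],[0,0,0]],[[-17.4,-30.7,5.8],[0,0,0]]]}}

```text
time_s: 2.5
ee_pos: [0.5701, -0.2021, 0.1618]
eef_rot: [0.074, 0.997, -0.0, 0.0]
wrist_force: [0.1, 0.2, 0.6]
finger_gap: 0.0606
grasp_force: 0.0
```

```bash
python3 - <<'E'
from h import *
d([.57,-.205,.036],tool(np.radians(-8.6)))
E
```

```text
t 2.5 pos [ 0.5701 -0.2021  0.1618] gap 0.06059768260734498 F [0.1 0.2 0.6]
shift cm [-0.02 -0.29 12.58] turn [0.0001 0.0009 0.0012] tilt z [ 0.001 -0.    -1.   ]
```

Call:
{"method": "send_rows", "body": {"motion": [[[0,-0.2,3],[0,0,0]],[[0,-0.2,6],[0,0,0]],[[0,-0.2,9],[0,0,0]],[[0,-0.2,11],[0,0,0]],[[0,-0.2,12.5],[0,0,0]],[[0,-0.2,12.5],[0,0,0]],[[0,-0.2,12.5],[0,0,0]]]}}

```text
time_s: 3.2
ee_pos: [0.57, -0.2047, 0.0366]
eef_rot: [0.075, 0.997, -0.0, 0.001]
wrist_force: [0.2, -0.5, 0.3]
finger_gap: 0.0603
grasp_force: 0.0
```

```bash
python3 - <<'E'
from h import *
d([.57,-.205,.036],tool(np.radians(-8.6)))
a=manip.snapshot("scene");b=manip.snapshot("top")
x=cv2.resize(a[150:290,140:290],(600,560));y=cv2.resize(b[140:260,250:370],(200,200))
cv2.imwrite("pics/g1.png",np.hstack([x,cv2.copyMakeBorder(y,0,360,0,0,0)]))
E
```

```text
t 3.2 pos [ 0.57   -0.2047  0.0366] gap 0.060326034518906835 F [ 0.2 -0.5  0.3]
shift cm [-0.   -0.03  0.06] turn [-0.0002  0.001   0.0006] tilt z [ 0.001 -0.    -1.   ]
```

View pics/g1.png

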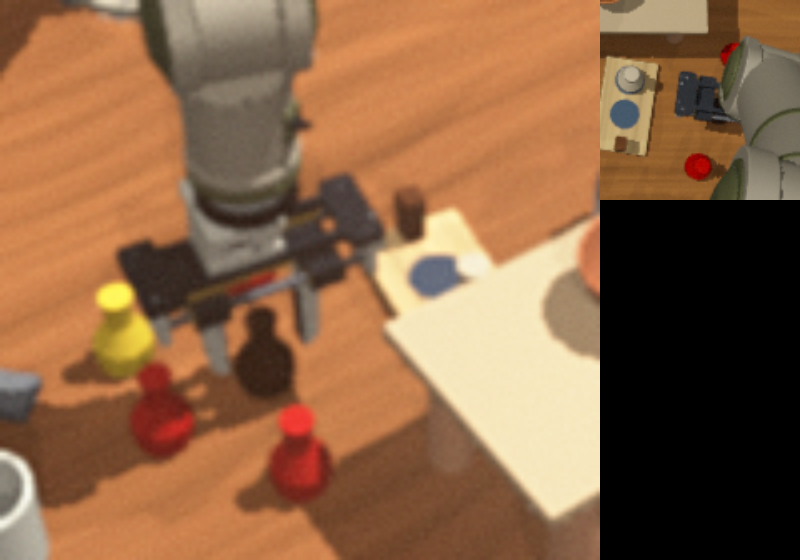

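The picture shows the fingers (215,345 and 308,315) straddling the brown vase's neck (262,325), with the neighbours clear. Now I close.

Call:
{"method": "send_rows", "body": {"motion": [[[0,0,0],[0,0,0]],[[0,0,0],[0,0,0]],[[0,0,0],[0,0,0]],[[0,0,0],[0,0,0]],[[0,0,0],[0,0,0]],[[0,0,0],[0,0,0]]], "jaw": 1, "force": 15}}

```text
time_s: 3.9
ee_pos: [0.5696, -0.2046, 0.0357]
eef_rot: [0.075, 0.997, 0.0, 0.0]
wrist_force: [1.4, 0.2, 1.9]
finger_gap: 0.034
grasp_force: 13.3
```

Call:
{"method": "send_rows", "body": {"motion": [[[0,0,-1],[0,0,0]],[[0,0,-3],[0,0,0]],[[0,0,-5],[0,0,0]],[[0,0,-7],[0,0,0]],[[0,0,-9],[0,0,0]],[[0,0,-10],[0,0,0]],[[0,0,-10],[0,0,0]]]}}

```text
time_s: 4.6
ee_pos: [0.57, -0.205, 0.1372]
eef_rot: [0.075, 0.997, -0.0, 0.001]
wrist_force: [-0.0, 0.7, -0.7]
finger_gap: 0.0338
grasp_force: 12.5
```

```bash
python3 - <<'E'
from h import *
d([.5665,-.0315,.135],tool(np.radians(-8.6)))
E
```

```text
t 4.6 pos [ 0.57   -0.205   0.1372] gap 0.03375716945251498 F [-0.   0.7 -0.7]
shift cm [ 2.94 17.11  0.2 ] turn [-0.0004  0.0025  0.0001] tilt z [ 0.002 -0.001 -1.   ]
```

```bash
python3 - <<'E'
from h import *
a=manip.snapshot("scene")
cv2.imwrite("pics/g2.png",cv2.resize(a[130:270,140:290],(600,560)))
E
```

```text
(no output)
```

View pics/g2.png

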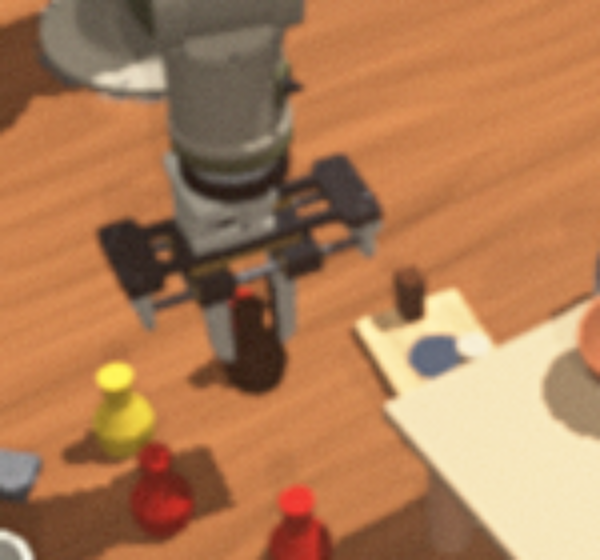

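The vase is held by its shoulder with at most a slight lean (neck 248,310; belly 258,365). Setting it down will right it, so I carry it over the pad.

Call:
{"method": "send_rows", "body": {"motion": [[[0.4,2,0.2],[0,0,0]],[[0.8,4.5,0.2],[0,0,0]],[[1.2,7,0.2],[0,0,0]],[[1.7,10,0.2],[0,0,0]],[[2.2,13,0.2],[0,0,0]],[[2.6,15.5,0.2],[0,0,0]],[[2.9,16.8,0.2],[0,0,0]],[[2.9,17.1,0.2],[0,0,0]],[[2.9,17.1,0.2],[0,0,0]],[[2.9,17.1,0.2],[0,0,0]]]}}

```text
time_s: 5.65
ee_pos: [0.5661, -0.0329, 0.1335]
eef_rot: [0.076, 0.997, -0.0, -0.0]
wrist_force: [-0.5, -0.2, -0.8]
finger_gap: 0.0337
grasp_force: 12.5
```

```bash
python3 - <<'E'
from h import *
d([.5665,-.0315,.049],tool(np.radians(-8.6)))
a=manip.snapshot("scene")
cv2.imwrite("pics/g3.png",cv2.resize(a[130:270,180:330],(600,560)))
E
```

```text
t 5.65 pos [ 0.5661 -0.0329  0.1335] gap 0.03370912570224621 F [-0.5 -0.2 -0.8]
shift cm [-0.02  0.15  8.45] turn [-0.0008 -0.0001 -0.0013] tilt z [-0.    -0.001 -1.   ]
```

View pics/g3.png

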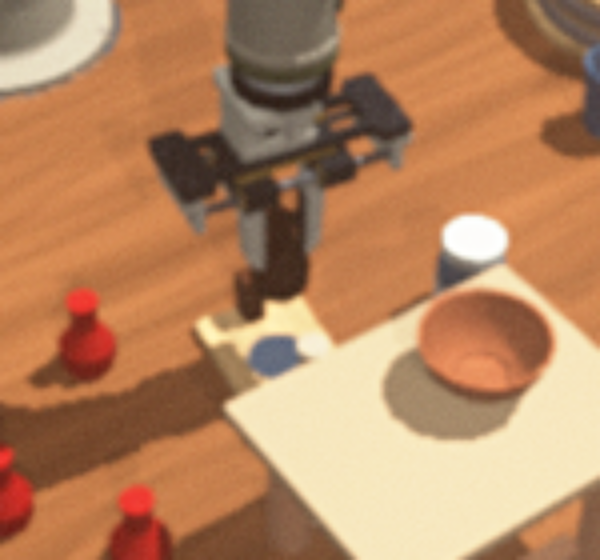

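The vase hangs upright: neck (288,215) is above belly (280,272), and the pad (275,355) is clear below. I lower it.

Call:
{"method": "send_rows", "body": {"motion": [[[0,0.1,2],[0,0,0]],[[0,0.1,4],[0,0,0]],[[0,0.1,6],[0,0,0]],[[0,0.1,7.2],[0,0,0]],[[0,0.1,8],[0,0,0]],[[0,0.1,8.4],[0,0,0]],[[0,0.1,8.4],[0,0,0]],[[0,0.1,8.4],[0,0,0]],[[0,0.1,8.4],[0,0,0]]]}}

```text
time_s: 6.6
ee_pos: [0.5668, -0.0303, 0.0503]
eef_rot: [0.075, 0.997, 0.0, 0.001]
wrist_force: [-0.1, 0.1, -1.7]
finger_gap: 0.0341
grasp_force: 12.5
```

Call:
{"method": "send_rows", "body": {"motion": [[[0,-0.1,0.1],[0,0,0]],[[0,-0.1,0.2],[0,0,0]],[[0,-0.1,0.25],[0,0,0]],[[0,-0.1,0.25],[0,0,0]]]}}

```text
time_s: 7.0
ee_pos: [0.5664, -0.0314, 0.0476]
eef_rot: [0.075, 0.997, -0.0, 0.0]
wrist_force: [-1.9, -0.7, 5.8]
finger_gap: 0.0339
grasp_force: 14.2
```

Contact (5.8 N up). I open gently, then retreat.

Call:
{"method": "send_rows", "body": {"motion": [[[0,0,0],[0,0,0]],[[0,0,0],[0,0,0]],[[0,0,0],[0,0,0]],[[0,0,0],[0,0,0]],[[0,0,-1],[0,0,0]],[[0,0,-3],[0,0,0]],[[0,0,-6],[0,0,0]],[[0,0,-10],[0,0,0]],[[0,0,-14],[0,0,0]],[[0,0,-14],[0,0,0]]], "jaw": 0.35}}

```text
time_s: 8.0
ee_pos: [0.5687, -0.0315, 0.1927]
eef_rot: [0.075, 0.997, 0.0, 0.004]
wrist_force: [0.3, -1.2, -0.5]
finger_gap: 0.0604
grasp_force: 0.0
```

```bash
python3 - <<'E'
from h import *
# pre-grasp: grasp point behind & above block, tilt 42 deg
blk=np.array([.510,-.0235]);yaw=np.radians(-8.6);t=tool(yaw,np.radians(42))
g=np.array([*blk,.045])
tip=g+t.apply([0,0,.019]);print("final tip",tip, "pre", tip-t.apply([0,0,.10]))
d(tip-t.apply([0,0,.10]),t)
E
```

```text
final tip [ 0.52257054 -0.02540111  0.03088025] pre [ 0.45640982 -0.01539525  0.10519473]
t 8.0 pos [ 0.5687 -0.0315  0.1927] gap 0.06042259155922274 F [ 0.3 -1.2 -0.5]
shift cm [11.42 -0.1   8.66] turn [ 1.400e-03 -7.248e-01 -7.000e-04] tilt z [ 0.008  0.    -1.   ]
```

Call:
{"method": "send_rows", "body": {"motion": [[[4,-0.1,-1],[0,-0.14,0]],[[8,-0.1,-1],[0,-0.28,0]],[[11.4,-0.1,0],[0,-0.42,0]],[[11.4,-0.1,0],[0,-0.56,0]],[[11.4,-0.1,0],[0,-0.7,0]],[[11.4,-0.1,0],[0,-0.725,0]],[[11.4,-0.1,0],[0,-0.725,0]],[[11.4,-0.1,0],[0,-0.725,0]],[[11.4,-0.1,0],[0,-0.725,0]],[[11.4,-0.1,0],[0,-0.725,0]],[[11.4,-0.1,0],[0,-0.725,0]],[[11.4,-0.1,0],[0,-0.725,0]]]}}

```text
time_s: 9.2
ee_pos: [0.4429, -0.0252, 0.1688]
eef_rot: [0.064, 0.97, -0.09, 0.214]
wrist_force: [-0.3, 0.5, -1.1]
finger_gap: 0.0605
grasp_force: 0.0
```

```bash
python3 - <<'E'
from h import *
t=tool(np.radians(-8.6),np.radians(42))
d([.4564,-.0154,.1052],t)
print(manip.observe()["qpos"].round(3))
b=manip.snapshot("top");cv2.imwrite("pics/t2.png",cv2.resize(b[140:260,205:325],(600,600),interpolation=cv2.INTER_CUBIC))
E
```

```text
t 9.2 pos [ 0.4429 -0.0252  0.1688] gap 0.06045037155610212 F [-0.3  0.5 -1.1]
shift cm [1.58 2.11 6.03] turn [-0.1319 -0.2864  0.0708] tilt z [ 0.405 -0.202 -0.892]
[ 0.396  0.426 -0.961  2.548  1.57   0.717 -0.474]
```

View pics/t2.png

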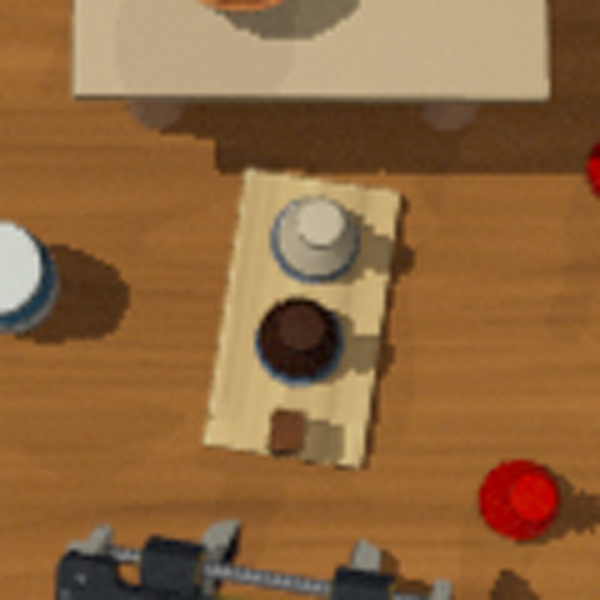

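The top view shows the brown vase standing centred on its pad (300,340) and the cream vase upright (315,235). Block at (288,430). A tilted grasp this close in is out of the arm's reach (joint 4 at its limit). So I grasp vertically first, slide partway while straightening, and regrasp tilted.

```bash
python3 - <<'E'
from h import *
d([.500,-.0235,.22],tool(np.radians(-8.6)))
E
```

```text
t 9.25 pos [ 0.4428 -0.0226  0.169 ] gap 0.060430505625543 F [-0.  -1.7 -1.9]
shift cm [-7.34  0.08 -2.2 ] turn [-0.1439  0.4469  0.0227] tilt z [ 0.407 -0.197 -0.892]
```

Call:
{"method": "send_rows", "body": {"motion": [[[-2,0,-1.5],[-0.04,0.11,0]],[[-4,0,-2.2],[-0.07,0.22,0.01]],[[-6,0.1,-2.2],[-0.11,0.34,0.02]],[[-7.3,0.1,-2.2],[-0.144,0.447,0.023]],[[-7.3,0.1,-2.2],[-0.144,0.447,0.023]],[[-7.3,0.1,-2.2],[-0.144,0.447,0.023]],[[-7.3,0.1,-2.2],[-0.144,0.447,0.023]],[[-7.3,0.1,-2.2],[-0.144,0.447,0.023]],[[-7.3,0.1,-2.2],[-0.144,0.447,0.023]]]}}

```text
time_s: 10.15
ee_pos: [0.4988, -0.026, 0.2184]
eef_rot: [0.077, 0.997, -0.004, -0.002]
wrist_force: [0.2, -1.2, -0.8]
finger_gap: 0.0604
grasp_force: 0.0
```

```bash
python3 - <<'E'
from h import *
d([.510,-.0235,.12],tool(np.radians(-8.6)))
print(manip.observe()["qpos"].round(3))
E
```

```text
t 10.15 pos [ 0.4988 -0.026   0.2184] gap 0.060438046660578004 F [ 0.2 -1.2 -0.8]
shift cm [-1.1   0.49  9.84] turn [-0.0073 -0.0028 -0.0044] tilt z [-0.004 -0.007 -1.   ]
[ 0.682  0.519 -1.06   2.063  0.591  0.904  0.705]
```

Call:
{"method": "send_rows", "body": {"motion": [[[-1.1,0.4,3],[-0.007,-0.003,-0.004]],[[-1.1,0.4,7],[-0.007,-0.003,-0.004]],[[-1.1,0.4,9.8],[-0.007,-0.003,-0.004]],[[-1.1,0.4,9.8],[-0.007,-0.003,-0.004]],[[-1.1,0.4,9.8],[-0.007,-0.003,-0.004]]]}}

```text
time_s: 10.65
ee_pos: [0.5105, -0.0235, 0.1215]
eef_rot: [0.075, 0.997, 0.001, -0.0]
wrist_force: [0.2, 0.8, 0.2]
finger_gap: 0.0604
grasp_force: 0.0
```

```bash
python3 - <<'E'
from h import *
d([.510,-.0235,.028],tool(np.radians(-8.6)))
print(manip.observe()["qpos"].round(3))
E
```

```text
t 10.65 pos [ 0.5105 -0.0235  0.1215] gap 0.06035579512905559 F [0.2 0.8 0.2]
shift cm [ 0.04 -0.02  9.35] turn [ 0.0014 -0.0005  0.0004] tilt z [-0.     0.001 -1.   ]
[ 0.557  0.647 -0.914  2.136  0.784  0.739  0.541]
```

Call:
{"method": "send_rows", "body": {"motion": [[[0,0,3],[0,0,0]],[[0,0,5.5],[0,0,0]],[[0,0,7.5],[0,0,0]],[[0,0,9],[0,0,0]],[[0,0,9.3],[0,0,0]],[[0,0,9.3],[0,0,0]]]}}

```text
time_s: 11.25
ee_pos: [0.5115, -0.024, 0.029]
eef_rot: [0.076, 0.997, 0.001, 0.001]
wrist_force: [0.9, 1.3, 0.3]
finger_gap: 0.0603
grasp_force: 0.0
```

Call:
{"method": "send_rows", "body": {"motion": [[[0,0,0],[0,0,0]],[[0,0,0],[0,0,0]],[[0,0,0],[0,0,0]],[[0,0,0],[0,0,0]],[[0,0,0],[0,0,0]],[[0,0,0],[0,0,0]],[[0,0,0],[0,0,0]]], "jaw": 1, "force": 12}}

```text
time_s: 11.95
ee_pos: [0.5109, -0.0243, 0.0278]
eef_rot: [0.076, 0.997, 0.001, -0.0]
wrist_force: [-0.6, 0.7, 1.8]
finger_gap: 0.0195
grasp_force: 12.0
```

```bash
python3 - <<'E'
from h import *
o=manip.observe()["ee_pos"]
d([.610,-.0355,o[2]],tool(0))
E
```

```text
t 11.95 pos [ 0.5109 -0.0243  0.0278] gap 0.019532158157497734 F [-0.6  0.7  1.8]
shift cm [-9.96  0.39 -0.01] turn [ 0.0019 -0.0005 -0.152 ] tilt z [-0.     0.002 -1.   ]
```

Call:
{"method": "send_rows", "body": {"motion": [[[-0.4,0,0],[0,0,-0.015]],[[-1.1,0,0],[0,0,-0.04]],[[-2,0.1,0],[0,0,-0.065]],[[-2.9,0.1,0],[0,0,-0.09]],[[-3.8,0.2,0],[0,0,-0.115]],[[-4.7,0.2,0],[0,0,-0.135]],[[-5.6,0.3,0],[0,0,-0.15]],[[-6.6,0.3,0],[0,0,-0.152]],[[-7.6,0.4,0],[0,0,-0.152]],[[-8.6,0.4,0],[0,0,-0.152]],[[-9.5,0.4,0],[0,0,-0.152]],[[-10,0.4,0],[0,0,-0.152]]]}}

```text
time_s: 13.15
ee_pos: [0.6083, -0.0353, 0.0275]
eef_rot: [-0.0, 1.0, 0.001, -0.002]
wrist_force: [-11.0, 0.8, 10.7]
finger_gap: 0.02
grasp_force: 12.0
```

Call:
{"method": "send_rows", "body": {"motion": [[[0,0,0],[0,0,0]],[[0,0,0],[0,0,0]],[[0,0,0],[0,0,0]],[[0,0,0],[0,0,0]],[[0,0,0],[0,0,0]],[[0,0,-2],[0,0,0]],[[0,0,-5],[0,0,0]],[[0,0,-8],[0,0,0]],[[0,0,-8],[0,0,0]]], "jaw": 0.4}}

```text
time_s: 14.05
ee_pos: [0.6122, -0.035, 0.1113]
eef_rot: [0.0, 1.0, 0.001, 0.002]
wrist_force: [1.2, 0.3, 0.2]
finger_gap: 0.0561
grasp_force: 0.0
```

```bash
python3 - <<'E'
from h import *
t=tool(0,np.radians(42))
g=np.array([.609,-.0355,.045]);tip=g+t.apply([0,0,.019]);pre=tip-t.apply([0,0,.12]);print(tip,pre)
d(pre,t);print(manip.observe()["qpos"].round(3))
a=manip.snapshot("scene");b=manip.snapshot("top")
cv2.imwrite("pics/g4.png",np.hstack([cv2.resize(a[150:290,200:340],(400,400)),cv2.resize(b[120:240,205:325],(400,400))]))
E
```

```text
[ 0.62171348 -0.0355      0.03088025] [ 0.54141781 -0.0355      0.12005763]
t 14.05 pos [ 0.6122 -0.035   0.1113] gap 0.056105738812182275 F [1.2 0.3 0.2]
shift cm [ 7.08 -0.05 -0.91] turn [ 0.0022 -0.7282 -0.0009] tilt z [ 0.005  0.002 -1.   ]
[ 0.54   0.766 -0.914  1.919  0.802  0.866  0.772]
```

View pics/g4.png

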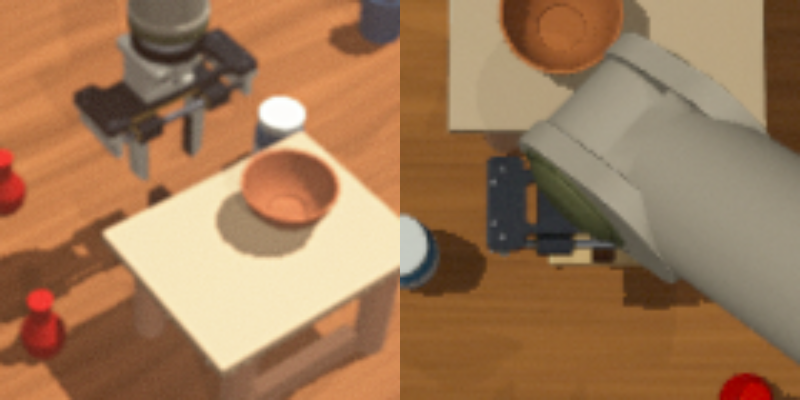

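The board has slid straight, its block now at about (605,255) in the right half of the picture, and the gripper is clear above it. Now I tilt in free air behind the block.

Call:
{"method": "send_rows", "body": {"motion": [[[2,0,-3],[0,-0.1,0]],[[4,0,-5],[0,-0.22,0]],[[6,0,-5],[0,-0.34,0]],[[7,0,-5],[0,-0.47,0]],[[7,0,-5],[0,-0.6,0]],[[7,0,-5],[0,-0.728,0]],[[7,0,-5],[0,-0.728,0]],[[7,0,-5],[0,-0.728,0]],[[7,0,-5],[0,-0.728,0]],[[7,0,-5],[0,-0.728,0]]]}}

```text
time_s: 15.15
ee_pos: [0.5473, -0.0395, 0.1563]
eef_rot: [0.004, 0.937, 0.002, 0.349]
wrist_force: [0.9, 0.8, 1.3]
finger_gap: 0.0556
grasp_force: 0.0
```

```bash
python3 - <<'E'
from h import *
t=tool(0,np.radians(42))
d([.5414,-.0355,.120],t);print(manip.observe()["qpos"].round(3))
E
```

```text
t 15.15 pos [ 0.5473 -0.0395  0.1563] gap 0.05556105629070497 F [0.9 0.8 1.3]
shift cm [2.83 0.37 2.36] turn [ 0.0018 -0.0191 -0.0083] tilt z [ 0.655  0.002 -0.756]
[ 0.767  0.794 -1.295  2.561  2.142  1.009 -0.561]
```

```bash
python3 - <<'E'
from h import *
d([.609,-.0353,.16],tool(0))
E
```

```text
t 15.15 pos [ 0.5473 -0.0395  0.1563] gap 0.05556105629070497 F [0.9 0.8 1.3]
shift cm [-4.9   0.45  3.77] turn [ 0.0048  0.7139 -0.0073] tilt z [ 0.655  0.002 -0.756]
```

Call:
{"method": "send_rows", "body": {"motion": [[[-3,0.2,1.5],[0,0.13,0]],[[-4.9,0.3,3],[0,0.26,0]],[[-4.9,0.4,3.7],[0,0.4,0]],[[-4.9,0.4,3.7],[0,0.53,0]],[[-4.9,0.4,3.7],[0,0.66,0]],[[-4.9,0.4,3.7],[0.005,0.714,-0.007]],[[-4.9,0.4,3.7],[0.005,0.714,-0.007]],[[-4.9,0.4,3.7],[0.005,0.714,-0.007]],[[-4.9,0.4,3.7],[0.005,0.714,-0.007]]]}}

```text
time_s: 16.05
ee_pos: [0.6089, -0.0326, 0.164]
eef_rot: [-0.003, 1.0, -0.002, 0.003]
wrist_force: [0.2, -0.2, -0.6]
finger_gap: 0.0558
grasp_force: 0.0
```

```bash
python3 - <<'E'
from h import *
d([.609,-.0353,.0285],tool(0));print(manip.observe()["qpos"].round(3))
E
```

```text
t 16.05 pos [ 0.6089 -0.0326  0.164 ] gap 0.05580049751157486 F [ 0.2 -0.2 -0.6]
shift cm [ 0.08 -0.22 13.55] turn [-0.0042  0.0062  0.0054] tilt z [ 0.006 -0.004 -1.   ]
[ 0.637  0.772 -1.115  1.885  0.827  1.031  0.737]
```

Call:
{"method": "send_rows", "body": {"motion": [[[0,-0.2,4],[-0.004,0.006,0.005]],[[0,-0.2,8],[-0.004,0.006,0.005]],[[0,-0.2,11],[-0.004,0.006,0.005]],[[0,-0.2,13],[-0.004,0.006,0.005]],[[0,-0.2,13.5],[-0.004,0.006,0.005]],[[0,-0.2,13.5],[-0.004,0.006,0.005]],[[0,-0.2,13.5],[-0.004,0.006,0.005]]]}}

```text
time_s: 16.75
ee_pos: [0.6107, -0.035, 0.0317]
eef_rot: [-0.0, 1.0, -0.0, 0.001]
wrist_force: [0.2, -0.4, 0.8]
finger_gap: 0.0558
grasp_force: 0.0
```

Call:
{"method": "send_rows", "body": {"motion": [[[0,0,0],[0,0,0]],[[0,0,0],[0,0,0]],[[0,0,0],[0,0,0]],[[0,0,0],[0,0,0]],[[0,0,0],[0,0,0]],[[0,0,0],[0,0,0]],[[0,0,0],[0,0,0]]], "jaw": 1, "force": 12}}

```text
time_s: 17.45
ee_pos: [0.6106, -0.0353, 0.0306]
eef_rot: [-0.0, 1.0, -0.0, 0.0]
wrist_force: [-1.1, -0.2, 2.4]
finger_gap: 0.0199
grasp_force: 12.0
```

```bash
python3 - <<'E'
from h import *
d([.637,-.0355,.0285],tool(0));print(manip.observe()["qpos"].round(3))
E
```

```text
t 17.45 pos [ 0.6106 -0.0353  0.0306] gap 0.019873601011438754 F [-1.1 -0.2  2.4]
shift cm [-2.64 -0.02  0.21] turn [-0.0004  0.0004  0.    ] tilt z [ 0. -0. -1.]
[ 0.554  0.922 -0.963  1.957  1.036  0.865  0.579]
```

Call:
{"method": "send_rows", "body": {"motion": [[[-0.4,0,0],[0,0,0]],[[-1,0,0],[0,0,0]],[[-1.6,0,0],[0,0,0]],[[-2.2,0,0],[0,0,0]],[[-2.5,0,0],[0,0,0]],[[-2.5,0,0],[0,0,0]],[[-2.5,0,0],[0,0,0]]]}}

```text
time_s: 18.15
ee_pos: [0.6335, -0.0349, 0.0305]
eef_rot: [-0.0, 1.0, -0.0, -0.002]
wrist_force: [-7.1, 0.3, 8.1]
finger_gap: 0.02
grasp_force: 12.0
```

Call:
{"method": "send_rows", "body": {"motion": [[[0,0,0],[0,0,0]],[[0,0,0],[0,0,0]],[[0,0,0],[0,0,0]],[[0,0,0],[0,0,0]],[[0,0,0],[0,0,0]],[[1,0,-2],[0,0,0]],[[3,0,-5],[0,0,0]],[[4,0,-9],[0,0,0]],[[4,0,-11],[0,0,0]],[[4,0,-11],[0,0,0]]], "jaw": 0.4}}

```text
time_s: 19.15
ee_pos: [0.5968, -0.0348, 0.1435]
eef_rot: [-0.0, 1.0, -0.0, 0.002]
wrist_force: [0.7, 0.7, -0.1]
finger_gap: 0.0556
grasp_force: 0.0
```

```bash
python3 - <<'E'
from h import *
t=tool(0,np.radians(38))
g=np.array([.635-.006,-.0355,.046]);tip=g+t.apply([0,0,.019]);pre=tip-t.apply([0,0,.08]);print(tip,pre)
d(pre,t);print(manip.observe()["qpos"].round(3))
E
```

```text
[ 0.64069757 -0.0355      0.0310278 ] [ 0.59144465 -0.0355      0.09406866]
t 19.15 pos [ 0.5968 -0.0348  0.1435] gap 0.05558267067985769 F [ 0.7  0.7 -0.1]
shift cm [ 0.55 -0.06  4.94] turn [-5.000e-04 -6.584e-01  2.000e-04] tilt z [ 0.005 -0.001 -1.   ]
[ 0.638  0.782 -1.095  1.927  0.853  0.986  0.705]
```

Call:
{"method": "send_rows", "body": {"motion": [[[0.5,0,0],[0,-0.13,0]],[[0.5,0,0],[0,-0.26,0]],[[0.5,0,0],[0,-0.39,0]],[[0.5,0,0],[0,-0.52,0]],[[0.5,0,0],[0,-0.658,0]],[[0.5,0,0],[0,-0.658,0]],[[0.5,0,0],[0,-0.658,0]],[[0.5,0,0],[0,-0.658,0]]]}}

```text
time_s: 19.95
ee_pos: [0.5881, -0.0349, 0.1381]
eef_rot: [-0.001, 0.947, 0.001, 0.321]
wrist_force: [0.3, -0.3, 0.5]
finger_gap: 0.0555
grasp_force: 0.0
```

```bash
python3 - <<'E'
from h import *
t=tool(0,np.radians(38))
d([.5914,-.0355,.094],t);print(manip.observe()["qpos"].round(3))
b=manip.snapshot("top");a=manip.snapshot("scene")
cv2.imwrite("pics/g5.png",np.hstack([cv2.resize(a[150:290,200:340],(400,400)),cv2.resize(b[130:250,205:325],(400,400))]))
for n in("top","scene"):
    print(n,proj(n,[.6315,-.0355,.059]),proj(n,[.641,-.0355,.059]))
E
```

```text
t 19.95 pos [ 0.5881 -0.0349  0.1381] gap 0.055487276500082824 F [ 0.3 -0.3  0.5]
shift cm [ 2.42 -0.07  3.7 ] turn [ 0.0026 -0.0089  0.0004] tilt z [ 0.609  0.003 -0.793]
[ 0.655  0.722 -1.058  2.447  2.174  0.796 -0.559]
top [265.81233591 184.09306865] [265.79147604 180.88497272]
scene [260.3021994  222.01858291] [262.0476335  223.83747694]
```

View pics/g5.png

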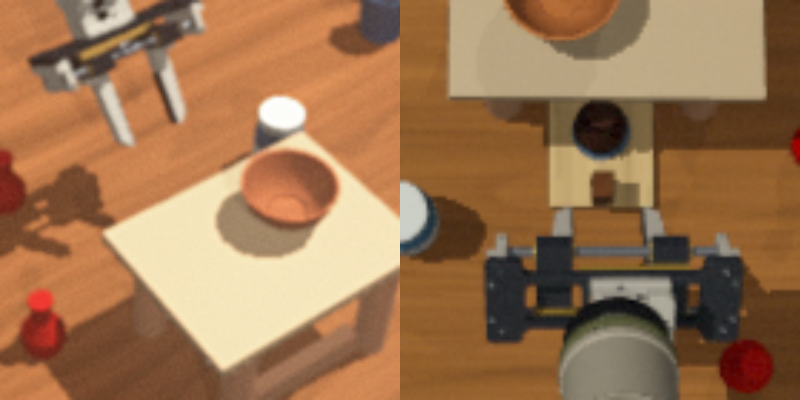

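The top half shows the board straight in the bay mouth, with the brown vase upright on its pad (600,130) and block at (602,185). The gripper is tilted behind it. I measure the board's end.

```bash
python3 - <<'E'
from h import *
b=manip.snapshot("top");h=cv2.cvtColor(b,cv2.COLOR_BGR2HSV);H,S,V=cv2.split(h)
bd=((H>15)&(H<26)&(S<135)&(V>120));bd=roi(bd,240,162,290,205)
c=big(cv2.morphologyEx(bd,cv2.MORPH_CLOSE,np.ones((9,9))));w=W("top",c,.012)
print(w.min(0),w.max(0)); lo=w[w[:,0]<w[:,0].min()+.004];print(lo.mean(0),np.polyfit(lo[:,1],lo[:,0],1))
blk=roi((S>100)&(V<115)&(H<15),255,178,275,194);w=W("top",big(blk),.059);print("block",cv2.minAreaRect((w*1000).astype(np.float32)))
t=tool(0,np.radians(38))
for bx in(.630,.634):
    tip=np.array([bx-.006,-.036,.046])+t.apply([0,0,.019]);print(bx);d(tip,t)
E
```

```text
[ 0.58416316 -0.09196276] [0.70750675 0.01087745]
[ 0.58619191 -0.07976658] [-90.30257872  -6.61693623]
block ((622.9383544921875, -33.135101318359375), (17.573755264282227, 29.520801544189453), 89.93065643310547)
0.63
t 20.1 pos [ 0.5909 -0.0354  0.14  ] gap 0.05594384964883471 F [1.  0.  0.3]
shift cm [ 3.09 -0.06 11.37] turn [-0.0006 -0.0072 -0.0003] tilt z [ 0.61  -0.001 -0.792]
0.634
t 20.1 pos [ 0.5909 -0.0354  0.14  ] gap 0.05594384964883471 F [1.  0.  0.3]
shift cm [ 2.78 -0.06 11.62] turn [-0.0006 -0.0072 -0.0003] tilt z [ 0.61  -0.001 -0.792]
```

Call:
{"method": "send_rows", "body": {"motion": [[[0.8,0,3],[0,-0.007,0]],[[1.6,0,6],[0,-0.007,0]],[[2.4,-0.1,9],[0,-0.007,0]],[[2.9,-0.1,10.7],[0,-0.007,0]],[[3.1,-0.1,11.3],[0,-0.007,0]],[[3.1,-0.1,11.3],[0,-0.007,0]],[[3.1,-0.1,11.3],[0,-0.007,0]]]}}

```text
time_s: 20.8
ee_pos: [0.6353, -0.0362, 0.033]
eef_rot: [-0.0, 0.945, -0.0, 0.327]
wrist_force: [-1.2, 0.5, 0.2]
finger_gap: 0.0558
grasp_force: 0.0
```

```bash
python3 - <<'E'
from h import *
t=tool(0,np.radians(38))
d(np.array([.624,-.036,.046])+t.apply([0,0,.019]),t);print(manip.observe()["qpos"].round(3))
print(ray("top",265,192.1,.012),ray("top",265,192.1-1,.012))
E
```

```text
t 20.8 pos [ 0.6353 -0.0362  0.033 ] gap 0.055787796365587214 F [-1.2  0.5  0.2]
shift cm [0.09 0.02 0.18] turn [-0.0005  0.0024  0.0009] tilt z [ 0.618 -0.    -0.787]
[ 0.584  0.994 -0.974  2.393  2.363  0.989 -0.591]
[ 0.61445319 -0.03457023  0.012     ] [ 0.61751439 -0.03458909  0.012     ]
```

Call:
{"method": "send_rows", "body": {"motion": [[[0,0,0],[0,0,0]],[[0,0,0],[0,0,0]],[[0,0,0],[0,0,0]],[[0,0,0],[0,0,0]],[[0,0,0],[0,0,0]],[[0,0,0],[0,0,0]],[[0,0,0],[0,0,0]]], "jaw": 1, "force": 15}}

```text
time_s: 21.5
ee_pos: [0.6351, -0.0359, 0.0323]
eef_rot: [-0.0, 0.945, 0.0, 0.327]
wrist_force: [-1.2, 1.4, 3.7]
finger_gap: 0.02
grasp_force: 15.0
```

Call:
{"method": "send_rows", "body": {"motion": [[[-0.32,0,0.25],[0,0,0]],[[-0.79,0,0.62],[0,0,0]],[[-1.26,0,0.99],[0,0,0]],[[-1.73,0,1.36],[0,0,0]],[[-2.2,0,1.73],[0,0,0]],[[-2.68,0,2.1],[0,0,0]],[[-3.15,0,2.47],[0,0,0]],[[-3.54,0,2.78],[0,0,0]],[[-3.7,0,2.9],[0,0,0]],[[-3.7,0,2.9],[0,0,0]]]}}

```text
time_s: 22.5
ee_pos: [0.6808, -0.0355, 0.0322]
eef_rot: [-0.001, 0.945, 0.0, 0.326]
wrist_force: [-7.7, 0.1, 7.5]
finger_gap: 0.0201
grasp_force: 15.0
```

```bash
python3 - <<'E'
from h import *
t=tool(0,np.radians(38))
d([.7,-.036,.033],t);print(manip.observe()["qpos"].round(3))
E
```

```text
t 22.5 pos [ 0.6808 -0.0355  0.0322] gap 0.020120720969753446 F [-7.7  0.1  7.5]
shift cm [-1.57 -0.05  1.12] turn [0.0013 0.0005 0.0013] tilt z [ 0.616  0.001 -0.788]
[ 0.573  0.989 -0.949  2.289  2.329  0.903 -0.521]
```

Call:
{"method": "send_rows", "body": {"motion": [[[-0.16,0,0.12],[0,0,0]],[[-0.32,0,0.25],[0,0,0]],[[-0.47,0,0.37],[0,0,0]],[[-0.63,0,0.49],[0,0,0]],[[-0.79,0,0.62],[0,0,0]],[[-0.79,0,0.62],[0,0,0]]]}}

```text
time_s: 23.1
ee_pos: [0.6906, -0.0354, 0.0322]
eef_rot: [-0.001, 0.945, 0.0, 0.326]
wrist_force: [-9.9, 0.0, 9.6]
finger_gap: 0.0197
grasp_force: 15.0
```

Call:
{"method": "send_rows", "body": {"motion": [[[-0.08,0,0.06],[0,0,0]],[[-0.16,0,0.12],[0,0,0]],[[-0.16,0,0.12],[0,0,0]]]}}

```text
time_s: 23.4
ee_pos: [0.6923, -0.0354, 0.0321]
eef_rot: [-0.001, 0.946, 0.0, 0.326]
wrist_force: [-10.6, 0.5, 10.4]
finger_gap: 0.0197
grasp_force: 15.0
```

Call:
{"method": "send_rows", "body": {"motion": [[[-0.08,0,0.06],[0,0,0]],[[-0.16,0,0.12],[0,0,0]],[[-0.16,0,0.12],[0,0,0]]]}}

```text
time_s: 23.7
ee_pos: [0.6944, -0.0355, 0.0322]
eef_rot: [-0.001, 0.946, 0.0, 0.326]
wrist_force: [-9.1, 0.9, 9.0]
finger_gap: 0.0202
grasp_force: 15.0
```

Call:
{"method": "send_rows", "body": {"motion": [[[-0.08,0,0.06],[0,0,0]],[[-0.16,0,0.12],[0,0,0]],[[-0.24,0,0.19],[0,0,0]],[[-0.24,0,0.19],[0,0,0]]]}}

```text
time_s: 24.1
ee_pos: [0.6967, -0.0354, 0.0321]
eef_rot: [-0.001, 0.946, 0.0, 0.325]
wrist_force: [-14.4, 0.3, 13.3]
finger_gap: 0.0202
grasp_force: 15.0
```

Call:
{"method": "send_rows", "body": {"motion": [[[-0.08,0,0.06],[0,0,0]],[[-0.16,0,0.12],[0,0,0]],[[-0.16,0,0.12],[0,0,0]]]}}

```text
time_s: 24.4
ee_pos: [0.6976, -0.0354, 0.0318]
eef_rot: [-0.001, 0.946, 0.001, 0.324]
wrist_force: [-18.5, -1.7, 15.2]
finger_gap: 0.0196
grasp_force: 15.0
```

```bash
python3 - <<'E'
from h import *
a=manip.snapshot("scene");b=manip.snapshot("top")
cv2.imwrite("pics/g6.png",np.hstack([cv2.resize(a[150:290,200:340],(400,400)),cv2.resize(b[100:200,215:315],(400,400))]))
t=tool(0,np.radians(38));d([.7,-.036,.033],t)
for bx in(.686,.689): print(proj("top",[bx-.013,-.036,.012]),proj("top",[.684,-.036,.15]))
E
```

```text
t 24.5 pos [ 0.6976 -0.0355  0.0318] gap 0.020285106340539264 F [-19.6  -0.7  14.6]
shift cm [-0.26 -0.05  0.05] turn [ 0.0017 -0.0023  0.0021] tilt z [ 0.614  0.002 -0.789]
[265.35039503 173.0880854 ] [267.04217947 159.71748282]
[265.34422816 172.12036041] [267.04217947 159.71748282]
```

View pics/g6.png

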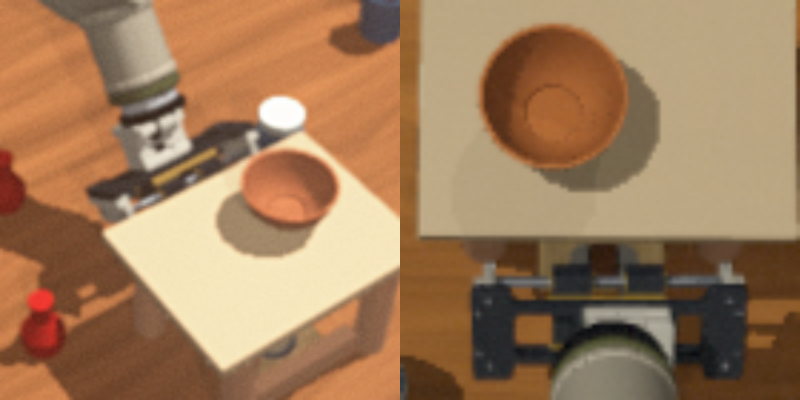

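Call:
{"method": "send_rows", "body": {"motion": [[[-0.08,0,0.06],[0,0,0]],[[-0.16,0,0.12],[0,0,0]],[[-0.16,0,0.12],[0,0,0]]], "force": 25}}

```text
time_s: 24.8
ee_pos: [0.6979, -0.0354, 0.0317]
eef_rot: [-0.002, 0.946, 0.0, 0.324]
wrist_force: [-27.9, -1.7, 23.3]
finger_gap: 0.0199
grasp_force: 25.0
```

```bash
python3 - <<'E'
from h import *
a=manip.snapshot("scene")
cv2.imwrite("pics/g7.png",cv2.resize(a[235:300,255:345],(720,520),interpolation=cv2.INTER_CUBIC))
for p in([.808,-.036,.012],[.808,-.036,.03],[.846,-.084,.012],[.846,.012,.012],[.846,-.106,.03],[.846,.034,.03],[.852,-.036,.03]):
    q=proj("scene",p);print(p,((q-[255,235])*8).round(0))
E
```

```text
[0.808, -0.036, 0.012] [311. 264.]
[0.808, -0.036, 0.03] [315. 236.]
[0.846, -0.084, 0.012] [275. 395.]
[0.846, 0.012, 0.012] [473. 272.]
[0.846, -0.106, 0.03] [231. 396.]
[0.846, 0.034, 0.03] [522. 217.]
[0.852, -0.036, 0.03] [390. 315.]
```

View pics/g7.png

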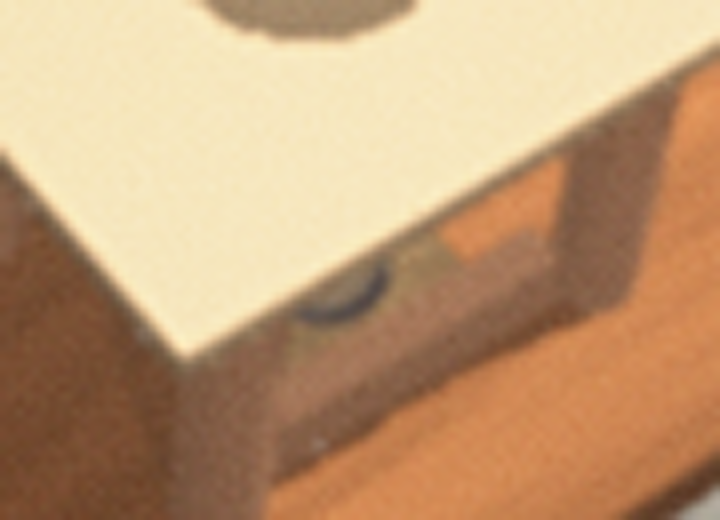

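It has stalled with the force rising to 28 N, and the board reaches the strip with the cream vase's foot inside its pad ring (340,300). So the board is home. I ease off, open and retreat along the tool axis.

Call:
{"method": "send_rows", "body": {"motion": [[[0.1,0,-0.08],[0,0,0]],[[0.24,0,-0.19],[0,0,0]],[[0.24,0,-0.19],[0,0,0]]], "force": 10}}

```text
time_s: 25.15
ee_pos: [0.6982, -0.0355, 0.0317]
eef_rot: [-0.001, 0.946, 0.001, 0.325]
wrist_force: [-9.8, 0.8, 6.1]
finger_gap: 0.0199
grasp_force: 10.0
```

Call:
{"method": "send_rows", "body": {"motion": [[[0,0,0],[0,0,0]],[[0,0,0],[0,0,0]],[[0,0,0],[0,0,0]],[[0,0,0],[0,0,0]],[[0,0,0],[0,0,0]],[[0,0,-2],[0,0,0]],[[0,0,-5],[0,0,0]],[[0,0,-8],[0,0,0]],[[0,0,-11],[0,0,0]],[[0,0,-12],[0,0,0]],[[0,0,-12],[0,0,0]]], "jaw": 0.4}}

```text
time_s: 26.25
ee_pos: [0.6262, -0.0365, 0.128]
eef_rot: [-0.0, 0.945, -0.001, 0.327]
wrist_force: [0.6, 0.3, 0.1]
finger_gap: 0.0556
grasp_force: 0.0
```

```bash
python3 - <<'E'
from h import *
b=manip.snapshot("top");a=manip.snapshot("scene")
cv2.imwrite("pics/g8.png",np.hstack([cv2.resize(a[235:300,255:345],(400,300)),cv2.resize(b[150:200,235:295],(360,300))]))
h=cv2.cvtColor(b,cv2.COLOR_BGR2HSV);H,S,V=cv2.split(h)
for u in(250,253,256,275,278): print(u,S[164:182,u],V[164:182,u])
for bx in(.683,.689): print(proj("top",[bx-.013,-.036,.012]),proj("top",[bx-.012,-.036,.059]))
print(manip.observe()["qpos"].round(3))
E
```

```text
250 [116 117 121 119 114 123 120 117 157 183 186 179 172 179 180 185 174 177] [127 126 124 126 128 126 125 120  86  74  89 137 141 144 143 142 148 150]
253 [118 116 123 121 110 119 113 120 130 183 186 170 185 178 176 126  55  30] [115 117 116 116 116 114 117 113  92  74  89 138 139 143 145 148 154 155]
256 [119 119 113 123 121 122 118 123 133 181 177 175 170 180 139  53  34  35] [116 118 117 116 116 115 117 114  94  76  92 137 141 142 145 149 148 147]
275 [117 115 116 124 121 118 119 120 141 172 177 176 186 174 171 177 181 173] [118 118 117 115 118 119 116 115  96  83 101 149 151 157 154 150 149 149]
278 [115 118 117 119 115 120 117 122 137 167 183 180 180 173 146  52  33  28] [124 121 122 122 120 119 122 115  91  84  99 149 152 155 150 127 108 102]
[265.35656587 174.05643314] [265.89618265 170.79860852]
[265.34422816 172.12036041] [265.88300489 168.78946134]
[ 0.633  0.767 -1.023  2.379  2.188  0.796 -0.521]
```

View pics/g8.png

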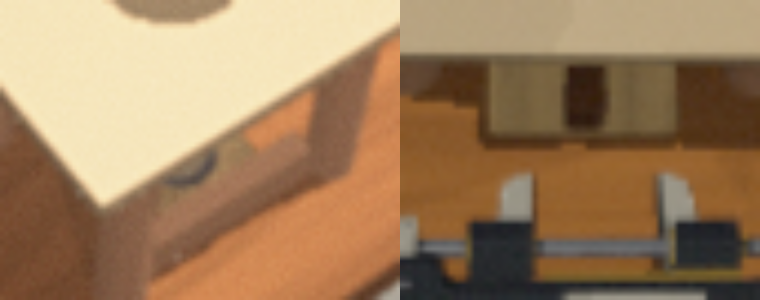

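The board's near edge is at row 172, as predicted for fully home, and it is square. I retreat a little further so nothing is touched, then hand in.

Call:
{"method": "send_rows", "body": {"motion": [[[0,0,-3],[0,0,0]],[[0,0,-3],[0,0,0]],[[0,0,-3],[0,0,0]],[[0,0,-3],[0,0,0]]]}}

```text
time_s: 26.75
ee_pos: [0.6083, -0.0364, 0.1494]
eef_rot: [0.0, 0.945, 0.0, 0.326]
wrist_force: [-0.1, -0.5, 0.5]
finger_gap: 0.0557
grasp_force: 0.0
```

```bash
python3 -c "
from rig import manip
print(manip.close_job())"
```

```text
the job is handed in; nothing more can be done
None
```

I handed the job in at about 27 s, verdict not shown: the board measures home and square against the stop, the brown vase was last seen upright on its pad before the final push, and only the cream vase's foot was visible afterwards; I viewed 13 pictures, over the limit of 10.

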